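# Open the optics enclosure by its paddle latch

### The arm

A 6-joint arm with a two-finger parallel gripper is mounted at the origin on a cart in front of the work surface, level with it; the furniture and walls round the work are solid. World frame = base frame: x ahead of the robot, y to its left, z up, the work surface at z = 0. Lengths are in mm, angles in rad, forces in N, time in s.
With the tool pointing down it reaches from about 275 to 750 mm from the base axis. Payload 10.2 kg.
Tool frame: the origin (TCP) lies midway between the tips of the shut fingers; the grasp point (between the pads) lies 19 mm behind it; z points along the fingers, y is the line along which they close (so a half turn about z gives the same grasp; the last joint's range is limited). The gripper opens to 85 mm and grips with 20 to 120 N. Pads are 22 mm wide; open, the fingers measure 114 mm over their backs; the gripper's body (76 mm by 85 mm) begins 54 mm behind the grasp point. The pads swing forward as they close: fully open they stand 13 mm farther back than shut.
Start: joints at [0.966, 0.313, 1.498, -0, 1.331, -0.223], TCP at [195.623, 487.199, 231.294] pointing down, gripper open.
Joint ranges: [-2.94, 2.94], [-0.97, 2.17], [0.19, 2.56], [-1.23, 4.37], [0.02, 3.11], [-2.88, 2.88]. Speed limits (rad/s): [2.39, 2.39, 3.01, 3.14, 3.14, 3.14].

### API

Orientations are given as a unit quaternion [w, x, y, z].
In Python, from rig import sense, capture, finish_job, find_in, place_of gives the robot as it stands. The module is installed in compiled form; this text tells all that it offers.
- The arm moves only by the shell command python3 -m jog 'ROWS' [FORCE]. ROWS is JSON, a list of rows, each an object of numbers: "tx", "ty", "tz": the shift along the tool's x, y, z in mm; "ax", "ay", "az": the turn, a rotation vector about the tool's x, y, z in rad; "jaw": the closure, from -1 (fully open) to 1 (shut), so that 0 is half open. In form: [{"tx": .., "ty": .., "tz": .., "ax": .., "ay": .., "az": .., "jaw": ..}, ...]. A call has 1 to 5 rows; each row shifts and turns the commanded pose from where the row before left it, along the tool's axes as they then stand; what a row does not reach is not made up. A row lasts 1/8 s, in which the tool goes at most 62.5 mm and 10.7 degrees, less where a joint would pass 70% of its speed; a pose out of reach is approached as far as the arm can. A call with a gripper value outside its range is refused whole. The fingers move at their own pace and stop on an object; FORCE is the grip in N (left out, the last holds). Time passes only in rows, so rows that do not move let the fingers close. It gives the time, the measured TCP pose, the force, the opening and the grip force at its end, in the units of the state.
- sense(): the state, without advancing time (a new reading comes with each control period).
- capture(name): name is "scene" or "top"; returns a dict with "color" (384x512x3 uint8, red, green, blue), "depth" (384x512 float32, mm along the optical axis (not along the pixel's ray), 0 where there is no reading), "fx", "fy", "cx", "cy" (pixels), "camera_from_world" (4x4, takes a point from world to camera coordinates). Camera axes: x right, y up, looking along -z (the intrinsics and any distortion apply to the point x, -y, -z); pixel columns grow to the right and rows downward; lengths in mm; the calibration is good to about 2 mm. A picture is of the moment at which its call begins.
- finish_job(): hands the job in; it is judged then, once.
Trained networks look in the newest picture that a camera, given by its name, has taken for a name from the list of things; names that differ only in an ending like _2 or _b are one class to them, and where a whole thing is asked for, a point or a joint stands for the part that bears it (a point fixed in the world has none). Each returns a list of dicts, best first, with "conf" (0 to 1); they miss things now and then, are a little off and sometimes report something else, mostly with a low value. They report only what shows in the picture. A call takes as long as a camera call. They do not tell look-alikes from the thing itself.
- find_in(query, camera): "centre" ([column, row] in pixels, amid what is visible of it).
- place_of(query, camera): "centre" ([column, row] in pixels: a listed point, or the origin of a listed thing).
The state is a dict: "time_s": time; "joints": joint angles; "dq": joint speeds; "tau": joint torques, N m; "eef_pos": TCP position; "ee_rot": TCP orientation; "force": force on the tool from outside, world axes, zero at the start; "wrist_torque": the same for the moment, N m; "grip_width": opening from 0.0 (shut) to 1.0 (fully open); "grip_force": force on a finger pad.
Only numpy, scipy, OpenCV 4.12 (cv2) and the standard library are available. Lean on these libraries where they do the work, as an engineer would, in place of code of your own. Each camera call takes 0.05 s, during which the arm holds its last target. There are 200 camera calls.

### The job

Open the blue optics enclosure: grip the red bar of the paddle on its door and lift it, by feel, just until it comes up against its soft stop, which draws the hidden pawl clear, then keep it lifted and swing the door out until it stands about square to the front of the enclosure or further, and let go. Do not force the latch - neither drag on the door while the pawl still holds it nor heave the paddle hard against its stop - and do not fling the door. Leave the objective inside and the bottle, vial and wafer carrier around the enclosure undisturbed.

Things in the scene. Friction and masses are not known exactly. Their poses are not given: they have to be found in the camera images.
- enclosure: blue sheet-metal cabinet with louvred sides, 110 (x, depth) x 170 (y) x 170 mm high, 3 mm walls, fixed to the desk; its front, -x of its frame, is closed by the door. Origin: centre of its underside on the desk; z up.
- panel (a joint): angle of the blue door (168 mm wide, 163 mm high, 4 mm thick) about its upright hinge at its left edge (+y of the enclosure): 0 shut, grows as the free right edge swings out towards the robot, clockwise from above, to a stop at 1.75. The hinge is slightly stiff (1 N at the bar): the door stays where it is left.
- hinge (a point): point on the door's upright hinge axis, half-way up the door (87 mm over the desk). Its frame turns with the door: -x is the door's outward normal, -y runs from the hinge to the free edge, z up.
- free_edge (a point): middle of the door's free upright edge, 173 mm from the hinge axis.
- paddle (a joint): lift angle of the paddle about its level pivot: 0 at rest (spring: 2 N at the bar, 4 N at 0.6, plus slight drag), grows as the bar is lifted. The pawl clears its catch between 0.14 and 0.68, unseen and different each time; 0.05 to 0.11 further on the paddle meets a rubber stop (5 N per mm at the bar). With the door open that stop is absent and it can rise to 1.0. Let go, it springs back to 0.
- pivot (a point): middle of the paddle's pivot axis on the door's outer face, 148 mm over the desk, 127 mm from the hinge axis towards the free edge and 8 mm in front of it. Its frame turns with the door (axes as for hinge).
- bar (a point): centre of the red round bar at the paddle's free end: 9 mm thick, 30 mm long, level and parallel to the door; it can be pinched by its two ends from above. It is 45 mm from the pivot, at rest 133 mm over the desk: lifted by angle a it lies 45 cos(0.35 - a) mm out from the pivot and 45 sin(0.35 - a) mm below it. Its frame turns with the paddle.
- pawl: steel pawl behind the door, rigid with the paddle; its tooth hooks behind the keeper's lip and its pin meets the rubber stop. Hidden while the door is shut. Origin at the paddle's pivot. 3 N more than the spring's force at the bar is ample to feel the stop; about 10 N more than the spring puts 20 N on the pawl and strains it. Pulling the door while hooked loads the pawl by about the pull.
- keeper: bracket under the roof just inside the door's latch side that carries the pawl's catch lip and rubber stop; the height at which these are set on it varies and cannot be seen. Origin: top of the bracket.
- objective_mid (a point): microscope objective, white with a black foot and a green ring, 27 mm in diameter, 50 mm high, standing loose on the enclosure's floor behind the door; point at its centre, z along its own axis.
- dropper_mid (a point): amber dropper bottle, 33 mm in diameter, 94 mm high, standing to the right of the enclosure; point half-way up, z along its axis.
- vial_mid (a point): small vial with a red cap, 26 mm in diameter, 53 mm high, standing ahead and to the right of the enclosure; point half-way up, z along its axis.
- wafers_mid (a point): round white wafer carrier, 66 mm in diameter, 18 mm high, lying to the left of the enclosure; point at its centre.
Things that resemble listed ones, but are neither listed nor needed, are in the scene too. There is more than one size of the enclosure; the one meant has the size given above.

How it is judged:
By the outcome, as a careful person would: the job done as asked, in the order asked, and still so for the second after the job is handed in, with the robot touching nothing.
It also fails if it takes over 67 s, if anything falls off the work surface, if the arm or the gripper's body presses on something with over 40 N, if the wrist force passes 120 N, or if a joint passes its speed limit or range.

## Working session

There is one attempt and no reset: what is moved stays moved. The work goes in short steps, Python scripts to look and compute and a shell command to move; the robot and the scene stay as the last step left them, time stands still between calls to the robot, and variables do not carry over. Pictures are saved under pics/ and viewed, at most 10 in all, crops included, and the job is handed in when it is done.

```bash
mkdir -p pics
cat > h.py <<'E'
import numpy as np, cv2
from rig import *
def pt(c,u,v,r=2):
    u,v=int(round(u)),int(round(v))
    d=c["depth"][max(0,v-r):v+r+1,max(0,u-r):u+r+1]; d=d[d>0]
    if not len(d): return None
    return at(c,u,v,np.median(d))
def at(c,u,v,d):
    p=np.array([(u-c["cx"])/c["fx"]*d,-(v-c["cy"])/c["fy"]*d,-d,1])
    return (np.linalg.inv(c["camera_from_world"])@p)[:3]
def cloud(c):
    v,u=np.mgrid[:384,:512]; d=c["depth"].astype(float)
    p=np.stack([(u-c["cx"])/c["fx"]*d,-(v-c["cy"])/c["fy"]*d,-d,np.ones_like(d)],-1)
    return (p@np.linalg.inv(c["camera_from_world"]).T)[...,:3]
E
python3 - <<'E'
from h import *
for n in ("scene","top"):
    c=capture(n); cv2.imwrite(f"pics/{n}0.png",c["color"][...,::-1])
    print(n,np.round(np.linalg.inv(c["camera_from_world"])[:3],2).tolist(),c["fx"],[k for k in c])
    for q in ("enclosure","panel","bar","pivot","hinge","free_edge","dropper_mid","vial_mid","wafers_mid"):
        for r in place_of(q,n)[:3]:
            p=pt(c,*r["centre"]); print(q,np.round(r["centre"]),round(r["conf"],2),None if p is None else np.round(p))
s=sense(); print(s)
E
```

```text
scene [[0.58, 0.61, -0.54, 103.96], [-0.81, 0.45, -0.37, -232.25], [0.02, 0.65, 0.76, 800.03]] 420.2743403919227 ['color', 'depth', 'fx', 'fy', 'cx', 'cy', 'camera_from_world']
enclosure [241. 198.] 0.82 [562. 109. 112.]
enclosure [335. 293.] 0.75 [ 500. -155.   82.]Traceback (most recent call last):
  File "<stdin>", line 6, in <module>
ValueError: it knows: bar, dropper_mid, enclosure, free_edge, hinge, keeper, objective_mid, pawl, pivot, vial_mid, wafers_mid
```

Run:
```python
from h import *
for n in ("scene","top"):
    c=capture(n); cv2.imwrite(f"pics/{n}0.png",c["color"][...,::-1])
    print(n,np.round(np.linalg.inv(c["camera_from_world"])[:3],2).tolist(),c["fx"])
    for q in ("enclosure","bar","pivot","hinge","free_edge","dropper_mid","vial_mid","wafers_mid"):
        for r in place_of(q,n)[:3]:
            p=pt(c,*r["centre"]); print(q,np.round(r["centre"]),round(r["conf"],2),None if p is None else np.round(p))
s=sense(); print(s)
a=cv2.imread("pics/scene0.png");b=cv2.imread("pics/top0.png")
```

```text
scene [[0.58, 0.61, -0.54, 103.96], [-0.81, 0.45, -0.37, -232.25], [0.02, 0.65, 0.76, 800.03]] 420.2743403919227
enclosure [235. 200.] 0.84 [563. 126.  92.]
enclosure [333. 293.] 0.65 [ 500. -152.   79.]
bar [220. 199.] 0.86 [519. 130. 135.]
bar [337. 313.] 0.63 [ 501. -172.   16.]
pivot [231. 184.] 0.97 [555. 129. 149.]
pivot [344. 295.] 0.96 [ 495. -173.  104.]
pivot [220. 201.] 0.38 [515. 127. 135.]
hinge [299. 280.] 0.9 [527. -70.   1.]
hinge [196. 174.] 0.71 [621. 294.  18.]
free_edge [355. 309.] 0.93 [ 504. -199.   63.]
free_edge [249. 208.] 0.7 [560.  86.  97.]
dropper_mid [282. 230.] 0.88 [576.  10.  61.]
vial_mid [262. 265.] 0.77 [504.  10.  15.]
wafers_mid [207. 169.] 0.37 [571. 207. 133.]
top [[-0.02, 0.99, -0.14, 437.83], [-1.0, -0.02, -0.01, 91.93], [-0.01, 0.14, 0.99, 1086.17]] 436.36325531572845
enclosure [350. 210.] 0.69 [ 533. -108.  119.]
bar [246. 219.] 0.79 [515. 122. 136.]
bar [378. 241.] 0.41 [ 464. -174.   92.]
pivot [244. 199.] 0.75 [557. 126. 153.]
pivot [379. 228.] 0.66 [ 492. -175.  104.]
hinge [189. 189.] 0.73 [578. 242. 168.]
hinge [333. 230.] 0.53 [494. 
[... 228 characters left out ...]
0.  16.]
{'time_s': 1.0, 'joints': array([ 9.65616216e-01,  3.12908634e-01,  1.49770125e+00,  3.79898737e-05,
        1.33099155e+00, -2.23403025e-01]), 'dq': array([-0.00104906, -0.00191328,  0.00011655, -0.00194054, -0.00138248,
        0.00109982]), 'tau': array([ 1.66304108e-03, -4.12156713e+01, -2.59902531e+01, -6.17646060e-05,
        4.46864306e-04,  1.08896205e-05]), 'eef_pos': array([195.60888538, 487.2088681 , 231.28928631]), 'ee_rot': array([-1.86566768e-05,  1.89735803e-01,  9.81835182e-01,  3.41085473e-06]), 'force': array([-0.33117074, -0.34992492, -0.77284427]), 'wrist_torque': array([ 0.01647507,  0.01252328, -0.0206821 ]), 'grip_force': 0.0, 'grip_width': 1.0036601938483671}
```

View pics/scene0.png

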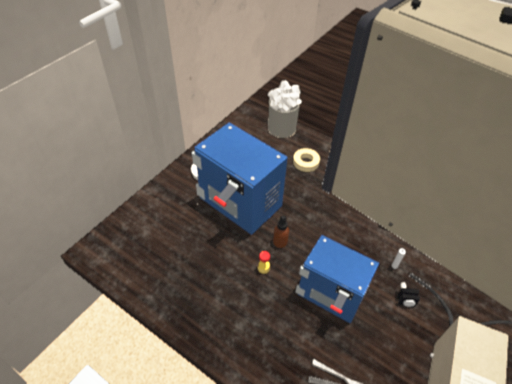

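View pics/top0.png

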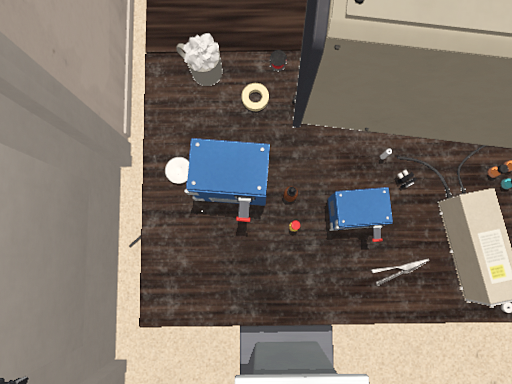

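Candidates: the large blue cabinet (scene 240,180 / top 229,170; bar at 220,201) and a smaller look-alike (scene 338,278 / top 360,208; bar at 337,308). I'll measure both sizes, then check the choice in a crop.

Run:
```python
from h import *
for n in ("scene","top"):
    c=capture(n); P=cloud(c); rgb=c["color"]; hsv=cv2.cvtColor(rgb,cv2.COLOR_RGB2HSV)
    ok=c["depth"]>0
    blue=(abs(hsv[...,0].astype(int)-108)<12)&(hsv[...,1]>120)&ok
    for nm,m0 in (("big",P[...,1]>30),("small",P[...,1]<-60)):
        m=blue&m0; top=np.percentile(P[m][:,2],98)
        r=m&(abs(P[...,2]-top)<6); 
        k,l,st,_=cv2.connectedComponentsWithStats(r.astype(np.uint8)); r=l==1+np.argmax(st[1:,4])
        q=P[r][:,:2].astype(np.float32); rect=cv2.minAreaRect(q)
        print(n,nm,"roofz",round(top,1),"rect",np.round(rect[0],1),np.round(rect[1],1),round(rect[2],2),np.round(cv2.boxPoints(rect)).tolist())
        red=((hsv[...,0]<8)|(hsv[...,0]>172))&(hsv[...,1]>150)&(hsv[...,2]>90)&ok&m0&(P[...,2]>60)
        if nm=="big":
            red&=P[...,2]>115
        k,l,st,ce=cv2.connectedComponentsWithStats(red.astype(np.uint8))
        if k>1:
            i=1+np.argmax(st[1:,4]); a=P[l==i]; d=np.linalg.svd(a-a.mean(0),full_matrices=False)[2][0]
            t=(a-a.mean(0))@d
            print("  red",st[i],np.round(ce[i],1),np.round(np.median(a,0),1),"dir",np.round(d,3),"len",round(np.ptp(t),1), "top z",round(np.percentile(a[:,2],95),1))
    # door face fit of big
    if n=="scene":
        f=blue&(P[...,1]>70)&(P[...,1]<260)&(P[...,2]>20)&(P[...,2]<155)&(P[...,0]<640)
        a=P[f]
        best=None
        rng=np.random.default_rng(0)
        for _ in range(500):
            i=a[rng.choice(len(a),2,False),:2]; d=i[1]-i[0]
            if np.linalg.norm(d)<40: continue
            nn=np.array([-d[1],d[0]])/np.linalg.norm(d); e=abs((a[:,:2]-i[0])@nn)<2
            if best is None or e.sum()>best.sum(): best=e
        b=a[best]; d=np.linalg.svd(b[:,:2]-b[:,:2].mean(0),full_matrices=False)[2][0]
        print("door plane",np.round(b.mean(0),1),"dir",d,"n",len(b),len(a),"z",b[:,2].min(),b[:,2].max(),"ext",np.percentile((b[:,:2]-b[:,:2].mean(0))@d,[0,1,99,100]))
        cv2.imwrite("pics/crop.png",cv2.resize(rgb[115:240,175:310,::-1],None,fx=4,fy=4,interpolation=cv2.INTER_CUBIC))
```

```text
scene big roofz 171.0 rect [624.  158.1] [172.3 116.9] 84.28 [[557.0, 78.0], [674.0, 67.0], [691.0, 238.0], [574.0, 250.0]]
  red [214 197  12  10  52] [219.6 201.2] [514.6 128.3 135.2] dir [-0.1   -0.995  0.015] len 30.3 top z 136.9
scene small roofz 120.5 rect [ 539.4 -139.2] [ 82.9 119.1] 3.78 [[494.0, -83.0], [502.0, -201.0], [585.0, -196.0], [577.0, -77.0]]
  red [331 305  11   9  39] [335.9 309.1] [ 466.6 -172.9   94.2] dir [-0.02   0.999 -0.027] len 20.9 top z 96.9
door plane [565.9 149.1  97.1] dir [-0.09243559 -0.99571867] n 1193 1876 z 20.05131781836087 154.64970804116217 ext [-92.08123798 -87.53518689  71.05932774  72.04996463]
top big roofz 173.1 rect [624.  158.7] [169.9 115.6] 84.79 [[559.0, 79.0], [674.0, 69.0], [689.0, 238.0], [574.0, 248.0]]
  red [237 217  14   5  52] [243.6 219.3] [514.7 126.9 136.1] dir [-0.064 -0.997 -0.039] len 28.7 top z 138.4
top small roofz 122.6 rect [ 538.5 -139.2] [ 80.6 119.4] 3.78 [[494.0, -82.0], [502.0, -201.0], [583.0, -196.0], [575.0, -77.0]]
  red [373 239  10   3  27] [377. 240.] [ 465.9 -171.5   94.7] dir [-0.011  0.995  0.099] len 20.5 top z 98.5
```

View pics/crop.png

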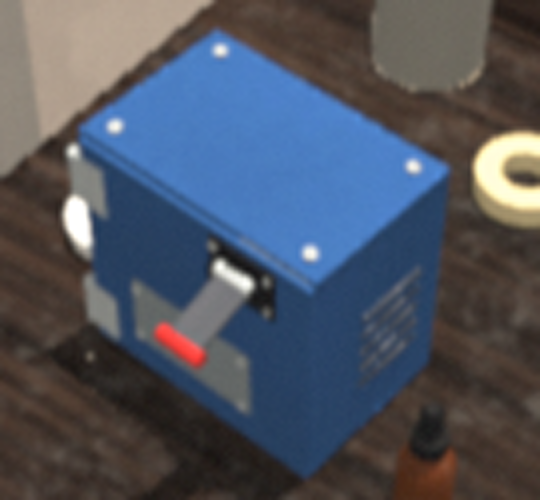

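Crop shows the 172 x 115 x 171 mm cabinet (the listed size; the look-alike is about 119 x 82 x 121), with its red bar at crop (181,345), centre about (516,127.5,133). Now I'll check free space for the swing and work out the first move.

```bash
cat > g.py <<'E'
import sys
from h import *
from scipy.spatial.transform import Rotation as R
def go(target,ydir):
    s=sense(); w,x,y,z=s["ee_rot"]; M=R.from_quat([x,y,z,w])
    d=M.inv().apply(np.array(target)-s["eef_pos"])
    yd=np.array([*ydir,0.])/np.linalg.norm(ydir); T=np.column_stack([np.cross(yd,[0,0,-1]),yd,[0,0,-1]])
    rv=(M.inv()*R.from_matrix(T)).as_rotvec()
    print("t",round(s["time_s"],2),"eef",np.round(s["eef_pos"],1),"shift",np.round(d,1),"turn",np.round(rv,3),"F",np.round(s["force"],1),"grip",round(s["grip_width"],3),round(s["grip_force"],1))
E
python3 - <<'E'
from h import *
from g import go
c=capture("top");P=cloud(c)
m=(c["depth"]>0)&(P[...,2]>60)&(P[...,0]>300)&(P[...,0]<580)&(P[...,1]>255)&(P[...,1]<480)
print("obst",m.sum(),np.round(P[m].min(0)) if m.any() else 0, np.round(P[m].max(0)) if m.any() else 0)
if m.any(): print(np.histogram(P[m][:,1],bins=[255,280,300,320,340,360,380,400,440,480]))
go([516,127.5,222],[.0949,.9955])
E
```

```text
obst 0 0 0
t 1.15 eef [195.6 487.2 231.3] shift [-431.3 -214.4    9.3] turn [-0.    -0.    -0.287] F [ 0.1  1.2 -0.4] grip 0.998 0.0
```

```bash
python3 -m jog '[{"tx":-43,"ty":-21.5},{"tx":-43,"ty":-21.5},{"tx":-43,"ty":-21.5},{"tx":-43,"ty":-21.5},{"tx":-43,"ty":-21.5}]'
python3 -m jog '[{"tx":-43,"ty":-21.5},{"tx":-43,"ty":-21.5},{"tx":-43,"ty":-21.5},{"tx":-43,"ty":-21.5},{"tx":-43,"ty":-21.5}]'
python3 -m jog '[{"tz":5,"az":-0.144},{"tz":5,"az":-0.143},{},{}]'
python3 -c "from g import go; go([516,127.5,222],[.0949,.9955])"
```

```text
t 1.15 eef [195.6 487.2 231.3] shift [-431.3 -214.4    9.3] turn [-0.    -0.    -0.287] F [ 0.1  1.2 -0.4] grip 0.998 0.0schema error: expected keys tx, ty, tz, ax, ay, az, jaw
schema error: expected keys tx, ty, tz, ax, ay, az, jaw
schema error: expected keys tx, ty, tz, ax, ay, az, jaw
```

```bash
python3 -m jog '[{"tx":-43,"ty":-21.5,"tz":0,"ax":0,"ay":0,"az":0,"jaw":-1},{"tx":-43,"ty":-21.5,"tz":0,"ax":0,"ay":0,"az":0,"jaw":-1},{"tx":-43,"ty":-21.5,"tz":0,"ax":0,"ay":0,"az":0,"jaw":-1},{"tx":-43,"ty":-21.5,"tz":0,"ax":0,"ay":0,"az":0,"jaw":-1},{"tx":-43,"ty":-21.5,"tz":0,"ax":0,"ay":0,"az":0,"jaw":-1}]'
python3 -m jog '[{"tx":-43,"ty":-21.5,"tz":0,"ax":0,"ay":0,"az":0,"jaw":-1},{"tx":-43,"ty":-21.5,"tz":0,"ax":0,"ay":0,"az":0,"jaw":-1},{"tx":-43,"ty":-21.5,"tz":0,"ax":0,"ay":0,"az":0,"jaw":-1},{"tx":-43,"ty":-21.5,"tz":0,"ax":0,"ay":0,"az":0,"jaw":-1},{"tx":-43,"ty":-21.5,"tz":0,"ax":0,"ay":0,"az":0,"jaw":-1}]'
python3 -m jog '[{"tx":0,"ty":0,"tz":5,"ax":0,"ay":0,"az":-0.144,"jaw":-1},{"tx":0,"ty":0,"tz":5,"ax":0,"ay":0,"az":-0.143,"jaw":-1},{"tx":0,"ty":0,"tz":0,"ax":0,"ay":0,"az":0,"jaw":-1},{"tx":0,"ty":0,"tz":0,"ax":0,"ay":0,"az":0,"jaw":-1}]'
python3 -c "from g import go; go([516,127.5,222],[.0949,.9955])"
```

```text
time_s: 1.78
eef_pos: [356.0, 306.1, 231.5]
ee_rot: [0.0, 0.19, 0.982, 0.0]
force: [0.4, 0.6, -0.1]
grip_width: 1.003
grip_force: 0.0
time_s: 2.4
eef_pos: [515.5, 126.1, 231.4]
ee_rot: [0.0, 0.19, 0.982, 0.0]
force: [1.1, -0.6, -0.7]
grip_width: 0.998
grip_force: 0.0
time_s: 2.9
eef_pos: [514.6, 127.6, 221.6]
ee_rot: [0.0, 0.049, 0.999, 0.0]
force: [-0.1, 0.2, 1.1]
grip_width: 1.0
grip_force: 0.0
t 2.9 eef [514.6 127.6 221.6] shift [-1.4  0.1 -0.4] turn [ 0.     0.    -0.002] F [-0.1  0.2  1.1] grip 1.0 0.0
```

```bash
python3 -m jog '[{"tx":-1.4,"ty":0,"tz":30,"ax":0,"ay":0,"az":0,"jaw":-1},{"tx":0,"ty":0,"tz":30,"ax":0,"ay":0,"az":0,"jaw":-1},{"tx":0,"ty":0,"tz":30,"ax":0,"ay":0,"az":0,"jaw":-1},{"tx":0,"ty":0,"tz":19,"ax":0,"ay":0,"az":0,"jaw":0},{"tx":0,"ty":0,"tz":0,"ax":0,"ay":0,"az":0,"jaw":0}]' 20
python3 -m jog '[{"tx":0,"ty":0,"tz":0,"ax":0,"ay":0,"az":0,"jaw":0},{"tx":0,"ty":0,"tz":0,"ax":0,"ay":0,"az":0,"jaw":0},{"tx":0,"ty":0,"tz":0,"ax":0,"ay":0,"az":0,"jaw":0}]'
python3 - <<'E'
from h import *
a=[]
for n,(v,u) in (("scene",(150,170)),("top",(160,195))):
    c=capture(n); a.append(cv2.resize(c["color"][v:v+95,u:u+95,::-1],(395,395),interpolation=cv2.INTER_CUBIC))
cv2.imwrite("pics/g1.png",np.hstack(a))
E
```

```text
time_s: 3.52
eef_pos: [515.4, 127.4, 111.6]
ee_rot: [-0.001, 0.048, 0.999, -0.0]
force: [0.2, 0.7, 0.8]
grip_width: 0.602
grip_force: 0.0
time_s: 3.9
eef_pos: [516.2, 127.4, 112.9]
ee_rot: [0.0, 0.047, 0.999, 0.0]
force: [-0.6, 0.1, -0.3]
grip_width: 0.495
grip_force: 0.0
```

View pics/g1.png

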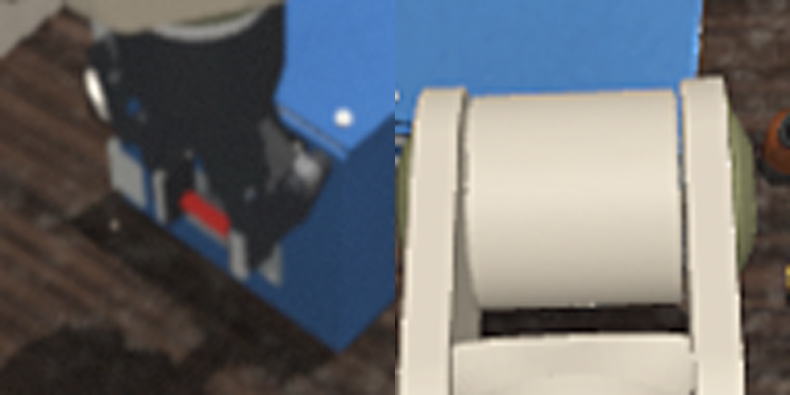

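The red bar (left half, 205,212) sits between the two pads (165 and 240), slightly nearer the right one. I'll close in small steps and watch the lateral force.

```bash
python3 -m jog '[{"tx":0,"ty":0,"tz":0,"ax":0,"ay":0,"az":0,"jaw":0.1},{"tx":0,"ty":0,"tz":0,"ax":0,"ay":0,"az":0,"jaw":0.15},{"tx":0,"ty":0,"tz":0,"ax":0,"ay":0,"az":0,"jaw":0.2},{"tx":0,"ty":0,"tz":0,"ax":0,"ay":0,"az":0,"jaw":0.2}]' 20
python3 -m jog '[{"tx":0,"ty":0,"tz":0,"ax":0,"ay":0,"az":0,"jaw":0.24},{"tx":0,"ty":0,"tz":0,"ax":0,"ay":0,"az":0,"jaw":0.24}]'
```

```text
time_s: 4.5
eef_pos: [516.0, 127.3, 112.3]
ee_rot: [-0.0, 0.047, 0.999, 0.0]
force: [-0.4, 0.2, 0.9]
grip_width: 0.402
grip_force: 0.0
time_s: 4.75
eef_pos: [516.0, 127.9, 112.4]
ee_rot: [0.0, 0.047, 0.999, 0.0]
force: [0.2, 5.7, 0.5]
grip_width: 0.378
grip_force: 2.8
```

The left (+y) finger touched first, so I'll shift about 1 mm towards +y.

```bash
python3 -m jog '[{"tx":0,"ty":1,"tz":0,"ax":0,"ay":0,"az":0,"jaw":0.24},{"tx":0,"ty":0,"tz":0,"ax":0,"ay":0,"az":0,"jaw":0.24}]'
python3 -m jog '[{"tx":0,"ty":0,"tz":0,"ax":0,"ay":0,"az":0,"jaw":0.28},{"tx":0,"ty":0,"tz":0,"ax":0,"ay":0,"az":0,"jaw":0.28}]'
```

```text
time_s: 5.0
eef_pos: [516.1, 128.1, 112.3]
ee_rot: [-0.0, 0.047, 0.999, -0.0]
force: [-0.8, 0.5, -0.4]
grip_width: 0.378
grip_force: 0.4
time_s: 5.25
eef_pos: [516.1, 128.7, 112.3]
ee_rot: [0.0, 0.047, 0.999, 0.0]
force: [-0.2, 5.5, 0.6]
grip_width: 0.362
grip_force: 2.7
```

```bash
python3 -m jog '[{"tx":0,"ty":0.9,"tz":0,"ax":0,"ay":0,"az":0,"jaw":0.28},{"tx":0,"ty":0,"tz":0,"ax":0,"ay":0,"az":0,"jaw":0.35}]' 25
python3 -m jog '[{"tx":0,"ty":0,"tz":0,"ax":0,"ay":0,"az":0,"jaw":0.5},{"tx":0,"ty":0,"tz":0,"ax":0,"ay":0,"az":0,"jaw":0.5},{"tx":0,"ty":0,"tz":0,"ax":0,"ay":0,"az":0,"jaw":0.5}]'
```

```text
time_s: 5.5
eef_pos: [516.1, 129.3, 112.4]
ee_rot: [-0.0, 0.047, 0.999, 0.0]
force: [-1.3, 2.6, 1.6]
grip_width: 0.339
grip_force: 24.5
time_s: 5.88
eef_pos: [516.2, 129.2, 112.4]
ee_rot: [0.0, 0.047, 0.999, 0.0]
force: [-0.2, 3.4, 2.4]
grip_width: 0.336
grip_force: 24.6
```

```bash
python3 -m jog '[{"tx":0.35,"ty":0.5,"tz":-1,"ax":0,"ay":0,"az":0,"jaw":0.5},{"tx":0.33,"ty":0,"tz":-1,"ax":0,"ay":0,"az":0,"jaw":0.5},{"tx":0.3,"ty":0,"tz":-1,"ax":0,"ay":0,"az":0,"jaw":0.5}]'
python3 -m jog '[{"tx":0.28,"ty":0,"tz":-1,"ax":0,"ay":0,"az":0,"jaw":0.5},{"tx":0.25,"ty":0,"tz":-1,"ax":0,"ay":0,"az":0,"jaw":0.5},{"tx":0,"ty":0,"tz":0,"ax":0,"ay":0,"az":0,"jaw":0.5}]'
```

```text
time_s: 6.25
eef_pos: [515.1, 129.6, 115.0]
ee_rot: [-0.0, 0.047, 0.999, -0.0]
force: [1.2, -0.3, -3.2]
grip_width: 0.338
grip_force: 24.9
time_s: 6.62
eef_pos: [514.4, 129.7, 117.1]
ee_rot: [-0.0, 0.047, 0.999, -0.0]
force: [0.2, -0.7, -5.0]
grip_width: 0.338
grip_force: 25.0
```

```bash
cat > ck.py <<'E'
import sys
from rig import sense
s=sense(); f=s["force"]; print(round(s["time_s"],2),s["eef_pos"].round(1),f.round(1),round(s["grip_width"],3))
sys.exit(f[2]<-7.3 or (f[0]**2+f[1]**2)**.5>6)
E
J="python3 -m jog"
python3 -m jog '[{"tx":0.22,"ty":0,"tz":-1,"ax":0,"ay":0,"az":0,"jaw":0.5},{"tx":0.2,"ty":0,"tz":-1,"ax":0,"ay":0,"az":0,"jaw":0.5},{"tx":0.1,"ty":0,"tz":-0.5,"ax":0,"ay":0,"az":0,"jaw":0.5}]' >/dev/null; python3 ck.py &&
python3 -m jog '[{"tx":0.1,"ty":0,"tz":-0.5,"ax":0,"ay":0,"az":0,"jaw":0.5},{"tx":0,"ty":0,"tz":-0.3,"ax":0,"ay":0,"az":0,"jaw":0.5}]' >/dev/null && python3 ck.py &&
python3 -m jog '[{"tx":0.1,"ty":0,"tz":-0.5,"ax":0,"ay":0,"az":0,"jaw":0.5},{"tx":0,"ty":0,"tz":-0.3,"ax":0,"ay":0,"az":0,"jaw":0.5}]' >/dev/null && python3 ck.py &&
python3 -m jog '[{"tx":0.1,"ty":0,"tz":-0.5,"ax":0,"ay":0,"az":0,"jaw":0.5},{"tx":0,"ty":0,"tz":-0.3,"ax":0,"ay":0,"az":0,"jaw":0.5}]' >/dev/null && python3 ck.py &&
python3 -m jog '[{"tx":0.1,"ty":0,"tz":-0.5,"ax":0,"ay":0,"az":0,"jaw":0.5},{"tx":0,"ty":0,"tz":-0.3,"ax":0,"ay":0,"az":0,"jaw":0.5}]' >/dev/null && python3 ck.py &&
python3 -m jog '[{"tx":0.1,"ty":0,"tz":-0.5,"ax":0,"ay":0,"az":0,"jaw":0.5},{"tx":0,"ty":0,"tz":-0.3,"ax":0,"ay":0,"az":0,"jaw":0.5}]' >/dev/null && python3 ck.py
```

```text
7.0 [513.9 129.9 119.7] [-0.7 -2.7 -5.5] 0.342False
```

```bash
sed -i 's/sys.exit(\(.*\))$/sys.exit(int(\1))/' ck.py
python3 -m jog '[{"tx":0.1,"ty":-0.2,"tz":-0.5,"ax":0,"ay":0,"az":0,"jaw":0.5},{"tx":0,"ty":0,"tz":-0.3,"ax":0,"ay":0,"az":0,"jaw":0.5}]' >/dev/null && python3 ck.py &&
python3 -m jog '[{"tx":0.1,"ty":0,"tz":-0.5,"ax":0,"ay":0,"az":0,"jaw":0.5},{"tx":0,"ty":0,"tz":-0.3,"ax":0,"ay":0,"az":0,"jaw":0.5}]' >/dev/null && python3 ck.py &&
python3 -m jog '[{"tx":0.1,"ty":0,"tz":-0.5,"ax":0,"ay":0,"az":0,"jaw":0.5},{"tx":0,"ty":0,"tz":-0.3,"ax":0,"ay":0,"az":0,"jaw":0.5}]' >/dev/null && python3 ck.py &&
python3 -m jog '[{"tx":0.1,"ty":0,"tz":-0.5,"ax":0,"ay":0,"az":0,"jaw":0.5},{"tx":0,"ty":0,"tz":-0.3,"ax":0,"ay":0,"az":0,"jaw":0.5}]' >/dev/null && python3 ck.py &&
python3 -m jog '[{"tx":0.1,"ty":0,"tz":-0.5,"ax":0,"ay":0,"az":0,"jaw":0.5},{"tx":0,"ty":0,"tz":-0.3,"ax":0,"ay":0,"az":0,"jaw":0.5}]' >/dev/null && python3 ck.py &&
python3 -m jog '[{"tx":0.05,"ty":0,"tz":-0.5,"ax":0,"ay":0,"az":0,"jaw":0.5},{"tx":0,"ty":0,"tz":-0.3,"ax":0,"ay":0,"az":0,"jaw":0.5}]' >/dev/null && python3 ck.py
```

```text
7.25 [513.8 129.8 120.5] [-1.6 -1.3 -5.6] 0.344
7.5 [513.8 129.8 121.4] [-1.4 -1.2 -6.1] 0.339
7.75 [513.8 129.7 122.2] [-1.3 -1.2 -5.8] 0.335
8.0 [513.8 129.7 123. ] [-0.8 -0.2 -5.1] 0.342
8.25 [513.7 129.8 123.9] [-1.1 -0.8 -5.7] 0.34
8.5 [513.7 129.8 124.7] [-1.4  0.5 -5.1] 0.339
```

```bash
python3 -m jog '[{"tx":0.1,"ty":0,"tz":-0.5,"ax":0,"ay":0,"az":0,"jaw":0.5},{"tx":0,"ty":0,"tz":-0.3,"ax":0,"ay":0,"az":0,"jaw":0.5}]' >/dev/null && python3 ck.py &&
python3 -m jog '[{"tx":0.1,"ty":0,"tz":-0.5,"ax":0,"ay":0,"az":0,"jaw":0.5},{"tx":0,"ty":0,"tz":-0.3,"ax":0,"ay":0,"az":0,"jaw":0.5}]' >/dev/null && python3 ck.py &&
python3 -m jog '[{"tx":0.1,"ty":0,"tz":-0.5,"ax":0,"ay":0,"az":0,"jaw":0.5},{"tx":0,"ty":0,"tz":-0.3,"ax":0,"ay":0,"az":0,"jaw":0.5}]' >/dev/null && python3 ck.py &&
python3 -m jog '[{"tx":0,"ty":0,"tz":-0.5,"ax":0,"ay":0,"az":0,"jaw":0.5},{"tx":0,"ty":0,"tz":-0.3,"ax":0,"ay":0,"az":0,"jaw":0.5}]' >/dev/null && python3 ck.py &&
python3 -m jog '[{"tx":0,"ty":0,"tz":-0.5,"ax":0,"ay":0,"az":0,"jaw":0.5},{"tx":0,"ty":0,"tz":-0.3,"ax":0,"ay":0,"az":0,"jaw":0.5}]' >/dev/null && python3 ck.py &&
python3 -m jog '[{"tx":0,"ty":0,"tz":-0.5,"ax":0,"ay":0,"az":0,"jaw":0.5},{"tx":0,"ty":0,"tz":-0.3,"ax":0,"ay":0,"az":0,"jaw":0.5}]' >/dev/null && python3 ck.py &&
python3 -m jog '[{"tx":-0.05,"ty":0,"tz":-0.5,"ax":0,"ay":0,"az":0,"jaw":0.5},{"tx":0,"ty":0,"tz":-0.3,"ax":0,"ay":0,"az":0,"jaw":0.5}]' >/dev/null && python3 ck.py &&
python3 -m jog '[{"tx":-0.05,"ty":0,"tz":-0.5,"ax":0,"ay":0,"az":0,"jaw":0.5},{"tx":0,"ty":0,"tz":-0.3,"ax":0,"ay":0,"az":0,"jaw":0.5}]' >/dev/null && python3 ck.py &&
python3 -m jog '[{"tx":-0.1,"ty":0,"tz":-0.5,"ax":0,"ay":0,"az":0,"jaw":0.5},{"tx":0,"ty":0,"tz":-0.3,"ax":0,"ay":0,"az":0,"jaw":0.5}]' >/dev/null && python3 ck.py
```

```text
8.75 [513.6 129.8 125.4] [-1.1 -0.5 -7. ] 0.34
9.0 [513.5 129.8 126.1] [  2.2  -0.  -10.2] 0.34
```

Clear rise from a −5.5 N plateau to −10.2 N at 13.7 mm lift, so this is the soft stop. I'll ease back a hair, then start the swing gently while watching the pull.

```bash
sed -i 's/-7.3/-9.5/' ck.py
python3 -m jog '[{"tx":0,"ty":0,"tz":0.4,"ax":0,"ay":0,"az":0,"jaw":0.5},{"tx":0,"ty":0,"tz":0,"ax":0,"ay":0,"az":0,"jaw":0.5}]' >/dev/null && python3 ck.py &&
python3 -m jog '[{"tx":0.6,"ty":0.26,"tz":0,"ax":0,"ay":0,"az":0.005,"jaw":0.5},{"tx":0,"ty":0,"tz":0,"ax":0,"ay":0,"az":0,"jaw":0.5}]' >/dev/null && python3 ck.py &&
python3 -m jog '[{"tx":0.6,"ty":0.26,"tz":0,"ax":0,"ay":0,"az":0.005,"jaw":0.5},{"tx":0,"ty":0,"tz":0,"ax":0,"ay":0,"az":0,"jaw":0.5}]' >/dev/null && python3 ck.py &&
python3 -m jog '[{"tx":1.3,"ty":0.53,"tz":0,"ax":0,"ay":0,"az":0.01,"jaw":0.5},{"tx":0,"ty":0,"tz":0,"ax":0,"ay":0,"az":0,"jaw":0.5}]' >/dev/null && python3 ck.py &&
python3 -m jog '[{"tx":1.3,"ty":0.53,"tz":0,"ax":0,"ay":0,"az":0.01,"jaw":0.5},{"tx":1.3,"ty":0.53,"tz":0,"ax":0,"ay":0,"az":0.01,"jaw":0.5}]' >/dev/null && python3 ck.py
```

```text
9.25 [513.5 129.8 125.8] [ 1.6 -0.4 -8.4] 0.341
9.5 [512.9 130.1 125.9] [ 2.4 -0.8 -7.3] 0.34
9.75 [512.2 130.4 125.8] [ 2.2 -1.5 -6.3] 0.34
10.0 [510.8 131.2 125.8] [ 1.2 -0.8 -6.7] 0.337
10.25 [508.5 132.5 125.8] [ 3.6 -0.4 -6.6] 0.333
```

```bash
sed -i 's/>6/>9/' ck.py
python3 -m jog '[{"tx":2.5,"ty":1.1,"tz":0,"ax":0,"ay":0,"az":0.02,"jaw":0.5},{"tx":3.8,"ty":1.65,"tz":0,"ax":0,"ay":0,"az":0.03,"jaw":0.5},{"tx":3.8,"ty":1.65,"tz":0,"ax":0,"ay":0,"az":0.03,"jaw":0.5},{"tx":3.8,"ty":1.65,"tz":0,"ax":0,"ay":0,"az":0.03,"jaw":0.5}]' >/dev/null && python3 ck.py &&
python3 -m jog '[{"tx":3.8,"ty":1.65,"tz":0,"ax":0,"ay":0,"az":0.03,"jaw":0.5},{"tx":3.8,"ty":1.65,"tz":0,"ax":0,"ay":0,"az":0.03,"jaw":0.5},{"tx":3.8,"ty":1.65,"tz":0,"ax":0,"ay":0,"az":0.03,"jaw":0.5},{"tx":3.8,"ty":1.65,"tz":0,"ax":0,"ay":0,"az":0.03,"jaw":0.5},{"tx":3.8,"ty":1.65,"tz":0,"ax":0,"ay":0,"az":0.03,"jaw":0.5}]' >/dev/null && python3 ck.py &&
python3 -m jog '[{"tx":3.8,"ty":1.65,"tz":0,"ax":0,"ay":0,"az":0.03,"jaw":0.5},{"tx":3.8,"ty":1.65,"tz":0,"ax":0,"ay":0,"az":0.03,"jaw":0.5},{"tx":3.8,"ty":1.65,"tz":0,"ax":0,"ay":0,"az":0.03,"jaw":0.5},{"tx":3.8,"ty":1.65,"tz":0,"ax":0,"ay":0,"az":0.03,"jaw":0.5},{"tx":3.8,"ty":1.65,"tz":0,"ax":0,"ay":0,"az":0.03,"jaw":0.5}]' >/dev/null && python3 ck.py
```

```text
10.75 [495.6 141.  125.9] [ 0.7 -0.5 -5.2] 0.34
11.38 [480.1 154.6 125.8] [ 1.6 -0.7 -4.7] 0.339
12.0 [466.7 170.3 125.8] [ 0.3 -2.1 -5.1] 0.339
```

```bash
python3 -m jog '[{"tx":6.28,"ty":2.8,"tz":0,"ax":0,"ay":0,"az":0.05,"jaw":0.5},{"tx":6.28,"ty":2.8,"tz":0,"ax":0,"ay":0,"az":0.05,"jaw":0.5},{"tx":6.28,"ty":2.8,"tz":0,"ax":0,"ay":0,"az":0.05,"jaw":0.5},{"tx":6.28,"ty":2.8,"tz":0,"ax":0,"ay":0,"az":0.05,"jaw":0.5},{"tx":6.28,"ty":2.8,"tz":0,"ax":0,"ay":0,"az":0.05,"jaw":0.5}]' >/dev/null && python3 ck.py &&
python3 -m jog '[{"tx":6.28,"ty":2.8,"tz":0,"ax":0,"ay":0,"az":0.05,"jaw":0.5},{"tx":6.28,"ty":2.8,"tz":0,"ax":0,"ay":0,"az":0.05,"jaw":0.5},{"tx":6.28,"ty":2.8,"tz":0,"ax":0,"ay":0,"az":0.05,"jaw":0.5},{"tx":6.28,"ty":2.8,"tz":0,"ax":0,"ay":0,"az":0.05,"jaw":0.5},{"tx":6.28,"ty":2.8,"tz":0,"ax":0,"ay":0,"az":0.05,"jaw":0.5}]' >/dev/null && python3 ck.py &&
python3 -m jog '[{"tx":6.28,"ty":2.8,"tz":0,"ax":0,"ay":0,"az":0.05,"jaw":0.5},{"tx":6.28,"ty":2.8,"tz":0,"ax":0,"ay":0,"az":0.05,"jaw":0.5},{"tx":6.28,"ty":2.8,"tz":0,"ax":0,"ay":0,"az":0.05,"jaw":0.5},{"tx":6.28,"ty":2.8,"tz":0,"ax":0,"ay":0,"az":0.05,"jaw":0.5},{"tx":6.28,"ty":2.8,"tz":0,"ax":0,"ay":0,"az":0.05,"jaw":0.5}]' >/dev/null && python3 ck.py
python3 - <<'E'
from g import *
go([456,311,126],[.9955,-.0949])
E
```

```text
12.62 [450.  200.5 125.8] [ 0.1 -0.6 -5.1] 0.338
13.25 [441.4 233.7 125.8] [ 1.1 -0.8 -5.3] 0.334
13.88 [441.3 268.  125.8] [ 0.5 -0.6 -4.9] 0.345
t 13.88 eef [441.3 268.  125.8] shift [37.5 25.8 -0.2] turn [ 0.    -0.     0.368] F [ 0.5 -0.6 -4.9] grip 0.345 25.6
```

```bash
python3 -m jog '[{"tx":6.28,"ty":2.8,"tz":0,"ax":0,"ay":0,"az":0.05,"jaw":0.5},{"tx":6.28,"ty":2.8,"tz":0,"ax":0,"ay":0,"az":0.05,"jaw":0.5},{"tx":6.28,"ty":2.8,"tz":0,"ax":0,"ay":0,"az":0.05,"jaw":0.5},{"tx":6.28,"ty":2.8,"tz":0,"ax":0,"ay":0,"az":0.05,"jaw":0.5},{"tx":6.28,"ty":2.8,"tz":0,"ax":0,"ay":0,"az":0.05,"jaw":0.5}]' >/dev/null && python3 ck.py &&
python3 -m jog '[{"tx":6.28,"ty":2.8,"tz":0,"ax":0,"ay":0,"az":0.05,"jaw":0.5},{"tx":6.28,"ty":2.8,"tz":0,"ax":0,"ay":0,"az":0.05,"jaw":0.5},{"tx":3.8,"ty":1.65,"tz":0,"ax":0,"ay":0,"az":0.03,"jaw":0.5},{"tx":3.8,"ty":1.65,"tz":0,"ax":0,"ay":0,"az":0.03,"jaw":0.5},{"tx":2.5,"ty":1.1,"tz":0,"ax":0,"ay":0,"az":0.02,"jaw":0.5}]' >/dev/null && python3 ck.py &&
python3 -m jog '[{"tx":1.3,"ty":0.53,"tz":0,"ax":0,"ay":0,"az":0.01,"jaw":0.5},{"tx":0,"ty":0,"tz":0,"ax":0,"ay":0,"az":0,"jaw":0.5},{"tx":0,"ty":0,"tz":0,"ax":0,"ay":0,"az":0,"jaw":0.5}]' >/dev/null && python3 ck.py
python3 - <<'E'
from g import *
go([456,311,126],[.9955,-.0949])
E
```

```text
14.5 [449.6 301.2 125.8] [ 1.3 -0.9 -4.3] 0.338
15.12 [460.6 323.2 125.8] [ 0.9 -2.3 -4.2] 0.344
15.5 [461.3 324.3 125.8] [ 1.1 -0.6 -5. ] 0.341
t 15.5 eef [461.3 324.3 125.8] shift [-14.   -3.   -0.2] turn [ 0.    -0.    -0.069] F [ 1.1 -0.6 -5. ] grip 0.341 25.5
```

```bash
python3 -m jog '[{"tx":-0.1,"ty":0,"tz":2.5,"ax":0,"ay":0,"az":0,"jaw":0.5},{"tx":-0.3,"ty":0,"tz":2.5,"ax":0,"ay":0,"az":0,"jaw":0.5},{"tx":-0.5,"ty":0,"tz":2.5,"ax":0,"ay":0,"az":0,"jaw":0.5},{"tx":-0.7,"ty":0,"tz":2.5,"ax":0,"ay":0,"az":0,"jaw":0.5},{"tx":-0.7,"ty":0,"tz":2,"ax":0,"ay":0,"az":0,"jaw":0.5}]' >/dev/null && python3 ck.py
python3 -m jog '[{"tx":0,"ty":0,"tz":0,"ax":0,"ay":0,"az":0,"jaw":0.5},{"tx":0,"ty":0,"tz":0,"ax":0,"ay":0,"az":0,"jaw":0.25},{"tx":0,"ty":0,"tz":0,"ax":0,"ay":0,"az":0,"jaw":0.1},{"tx":0,"ty":0,"tz":0,"ax":0,"ay":0,"az":0,"jaw":-0.2},{"tx":0,"ty":0,"tz":0,"ax":0,"ay":0,"az":0,"jaw":-0.4}]' >/dev/null; python3 ck.py
python3 -m jog '[{"tx":0,"ty":0,"tz":0,"ax":0,"ay":0,"az":0,"jaw":-0.4},{"tx":0,"ty":0,"tz":-10,"ax":0,"ay":0,"az":0,"jaw":-0.4},{"tx":0,"ty":0,"tz":-20,"ax":0,"ay":0,"az":0,"jaw":-0.4},{"tx":0,"ty":0,"tz":-30,"ax":0,"ay":0,"az":0,"jaw":-0.4},{"tx":0,"ty":0,"tz":-40,"ax":0,"ay":0,"az":0,"jaw":-0.4}]' >/dev/null; python3 ck.py
```

```text
16.12 [461.1 322.1 114. ] [ 0.4 -0.9  1. ] 0.342
16.75 [460.9 322.  113.8] [-0.1  0.3 -0.6] 0.703
17.38 [460.6 321.8 215. ] [-0.1 -0.3 -1.1] 0.703
```

```bash
python3 -m jog '[{"tx":0,"ty":0,"tz":-30,"ax":0,"ay":0,"az":0,"jaw":-0.4},{"tx":10,"ty":-40,"tz":0,"ax":0,"ay":0,"az":0,"jaw":-0.4},{"tx":10,"ty":-40,"tz":0,"ax":0,"ay":0,"az":0,"jaw":-0.4},{"tx":10,"ty":-40,"tz":0,"ax":0,"ay":0,"az":0,"jaw":-0.4},{"tx":0,"ty":0,"tz":0,"ax":0,"ay":0,"az":0,"jaw":-0.4}]' >/dev/null; python3 ck.py
python3 - <<'E'
from h import *
a=[]
for n in ("scene","top"):
    c=capture(n); a.append(c["color"][80:300,130:330,::-1])
    for q in ("hinge","free_edge","bar","dropper_mid","vial_mid","wafers_mid","objective_mid"):
        for r in place_of(q,n)[:2]:
            p=pt(c,*r["centre"]); print(n,q,np.round(r["centre"]),round(r["conf"],2),None if p is None else np.round(p))
cv2.imwrite("pics/end.png",cv2.resize(np.hstack(a),None,fx=2,fy=2))
E
```

```text
18.0 [345.6 372.  244.9] [-0.5 -0.3 -0.2] 0.701
scene hinge [193. 173.] 0.73 [569. 250.  94.]
scene hinge [299. 283.] 0.68 [521. -74.   2.]
scene free_edge [131. 213.] 0.87 [444. 347.   1.]
scene free_edge [358. 309.] 0.87 [ 541. -201.    1.]
scene bar [333. 309.] 0.65 [ 465. -168.   92.]
scene bar [134. 173.] 0.49 [ 694.  674. -282.]
scene dropper_mid [283. 228.] 0.84 [578.   9.  68.]
scene vial_mid [263. 263.] 0.47 [507.  10.  18.]
scene wafers_mid [207. 172.] 0.39 [607. 242.  70.]
scene objective_mid [246. 192.] 0.53 [579. 108. 117.]
top hinge [190. 194.] 0.84 [575. 249. 113.]
top hinge [334. 229.] 0.53 [496. -86.  33.]
top free_edge [179. 272.] 0.91 [398. 293.   0.]
top free_edge [382. 225.] 0.73 [ 499. -180.  111.]
top bar [153. 245.] 0.74 [462. 325. 133.]
top bar [376. 242.] 0.5 [ 464. -193.    1.]
top dropper_mid [290. 194.] 0.66 [577.  21.  73.]
top vial_mid [293. 225.] 0.4 [506.  14.  52.]
top wafers_mid [178. 170.] 0.64 [650. 295.  16.]
```

View pics/end.png

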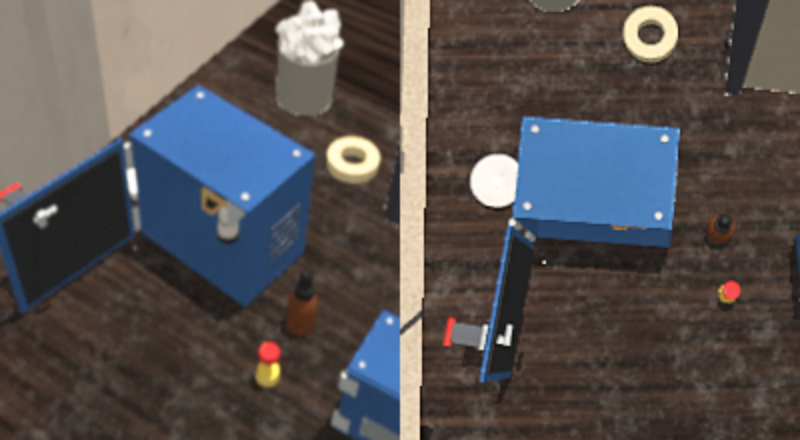

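The door (scene crop 70,225; top crop 510,300) stands slightly past square. The paddle is back at rest, and the bottle, vial and carrier are where they were. Handing in.

```bash
python3 -c "from rig import finish_job; print(finish_job())"
```

```text
the job is handed in; nothing more can be done
None
```

The enclosure is open and the job is handed in: I lifted the paddle until I felt its stop, swung the door to about 1.64 rad (just past square) and let go, and the bottle, vial and wafer carrier have not moved; the objective shows standing inside.

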